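# Crack the stuck disinfector lid and hold it ajar

## Task

The instrument disinfector in the middle of the desk has finished its cycle. Slide the catch on its front deck all the way to the left until it clicks home, then take the lid by its bar, break it free of its sticky seal and finish still holding it slightly open, still and steady, with its front edge about 3 cm up, so that it can air. Do not let the lid swing wide open, and leave the things lying round it where they are.

Things in the scene. Friction and masses are not known exactly. Their poses are not given: they have to be found in the camera images.
- bath: the disinfector: low white box 244 mm wide (y), 212 deep (x -112 to +100 mm), fixed, a steel lid on top. Origin at the underside; x points from front to hinge side, y to its left seen from the front, z up. The front 66 mm are an open deck at z = 68 mm with the catch; the lid begins at x = -50 mm, its top is at z = 92 (raised panel 96)
- catch (a joint): sliding catch, a steel bar on the front deck with two hooks over lugs of the lid, m: 0 locked, grows along the disinfector's +y (left seen from the robot), end stop 0.028; starts at 0 to 0.008. About 1 N of friction; from 0.015 a spring plunger resists with 4 to 8 N until its bump passes at 0.022, then it snaps on to the end and stays. Hooks are clear from 0.021
- catch_grip (a point): top centre of the catch's upright black grip, 12 mm thick (x), 20 wide (y), 27 high over the bar (grip top z = 102, bar top z = 75 mm in the disinfector's frame). Pinch it across the 20 mm or push its right side. Straps over the bar (top z = 79) lie 66 mm either side of the centre line; the grip is 14 mm right of that line locked, 14 mm left open
- lid (a joint): lid angle about its hinge, rad: 0 shut, grows as the front rises (0.1 rad = 14 mm, 0.2 rad = 28 mm at the front edge). The catch locks it. The seal resists with a peak of about 13 to 18 N upwards at the bar (more if jerked) at 4 mm of rise; past 9 mm it lets go and springs the lid up a little; from 20 mm on the bar carries only the lid's weight, 2 to 3 N, and the lid falls back if let go
- lid_bar (a point): centre of the lid's bar handle: round steel bar 12 mm thick, 96 mm long along the disinfector's y, a post at each end (84 mm clear between them); shut, its axis is at x = -28, z = 127 mm, 35 mm above the lid plate. Pinch it from above, one finger in front and one behind; it may turn between the fingers
- lid_front (a point): middle of the lid's front lower edge (z = 78.5 mm when shut), 140 mm in front of the hinge axis
- lid_hinge (a point): middle of the lid's hinge axis, which runs along the disinfector's y at x = +90 mm, z = 80 mm
- mug: white mug, 97 mm high, 76 mm across, handle to its -y; stands right of the disinfector, not to be moved. Origin at the underside
- pot: round cream pot, 68 mm across, 43 mm high, left of the disinfector, not to be moved. Origin at the centre of the underside
- comb: blue comb, 241 mm long (its y), 8 mm high, lying in front of the disinfector, not to be moved. Origin at the centre of the underside
- neck_duster: neck brush with a wooden handle, 204 mm long, 34 mm high, lying to the front left, not to be moved. Origin at the centre of the underside
- clip_a: steel sectioning clip, 92 mm long, 11 mm high, front right, not to be moved. Origin at the centre of the underside
- clip_b: second steel sectioning clip, 92 mm long, 11 mm high, front right, not to be moved. Origin at the centre of the underside

How it is judged:
By the outcome, as a careful person would: the job done as asked, in the order asked, and still so for the second after the job is handed in, while the arm keeps its last pose, push and grip.
It also fails if it takes over 43 s, if anything falls off the work surface, if the arm or the gripper's body presses on something with over 40 N, if the wrist force passes 120 N, or if a joint passes its speed limit or range.

## Robot

A 7-joint arm with a two-finger parallel gripper is mounted at the origin on a cart in front of the work surface, level with it; the furniture and walls round the work are solid. World frame = base frame: x ahead of the robot, y to its left, z up, the work surface at z = 0. Lengths are in m, angles in rad, forces in N, time in s.
With the tool pointing down it reaches from about 0.425 to 0.925 m from the base axis. Payload 6.8 kg.
Tool frame: the origin (TCP) lies midway between the tips of the shut fingers; the grasp point (between the pads) lies 19 mm behind it; z points along the fingers, y is the direction in which the jaws open and shut (so a half turn about z gives the same grasp; the last joint's range is limited). The gripper opens to 85 mm and grips with 20 to 120 N. Pads are 22 mm wide; open, the fingers measure 114 mm over their backs; the gripper's body (76 mm by 85 mm) begins 54 mm behind the grasp point. The pads swing forward as they close: fully open they stand 13 mm farther back than shut.
Start: joints at [-1.32, 0.477, 0.022, 1.555, -0.011, 1.109, -0.083], TCP at [0.237, 0.632, 0.231] pointing down, gripper open.
Joint ranges: [-2.96, 2.96], [-0.34, 2.1], [-1.41, 1.46], [0.24, 2.44], [-1.37, 4.51], [0.17, 1.92], [-2.96, 2.96]. Speed limits (rad/s): [2.39, 2.39, 3.14, 3.14, 3.14, 3.14, 3.14].

## Interface

Orientations are given as a unit quaternion [w, x, y, z].
In Python, from station import readout, eyes, ticket gives the robot as it stands. The module is installed in compiled form; this text tells all that it offers.
- The arm moves only by the shell command python3 -m crank 'ROWS' [FORCE]. ROWS is JSON, a list of rows, each an object of numbers: "jaw": the opening in per cent of the stroke, from 0 (shut) to 100 (fully open); "x", "y", "z": the shift along the tool's x, y, z in mm; "ax", "ay", "az": the turn, a rotation vector about the tool's x, y, z in degrees. In form: [{"jaw": .., "x": .., "y": .., "z": .., "ax": .., "ay": .., "az": ..}, ...]. A call has 1 to 12 rows; each row shifts and turns the commanded pose from where the row before left it, along the tool's axes as they then stand; what a row does not reach is not made up. A row lasts 1/8 s, in which the tool goes at most 62.5 mm and 10.7 degrees, less where a joint would pass 70% of its speed; a pose out of reach is approached as far as the arm can. A call with a gripper value outside its range is refused whole. The fingers move at their own pace and stop on an object; FORCE is the grip in N (left out, the last holds). Time passes only in rows, so rows that do not move let the fingers close. It gives the time, the measured TCP pose, the force and the opening at its end, in the units of the state.
- readout.get_obs(): the state, without advancing time (a new reading comes with each control period).
- eyes.read_camera(name): name is "scene" or "top" or "wrist"; returns (picture, depth): 480x640x3 uint8, red, green, blue; 480x640 float32, m along the optical axis (not along the pixel's ray), 0 where there is no reading.
- eyes.calibration(name): a dict with "fx", "fy", "cx", "cy" (pixels), "k1" (the pictures are not rectified: a ray, as slopes to the right and down, at radius r is drawn at 1 + k1 r^2 times it, then the intrinsics apply), "R" (3x3) and "t" (3): a world point X has camera coordinates R X + t. Camera axes: x right, y down, z forward; pixel columns grow to the right and rows downward; lengths in m; the calibration is good to about 2 mm. A picture is of the moment at which its call begins: read the wrist's pose just before it. calibration takes no time and is no camera call; for the wrist camera it gives the pose at the moment of the call.
- ticket.hand_in(): hands the job in, once; it reports no verdict.
The state is a dict: "t": time; "q": joint angles; "joint_vel": joint speeds; "joint_torque": joint torques, N m; "eef_pos": TCP position; "tool_rot": TCP orientation; "contact_force": force on the tool from outside, world axes, zero at the start; "torque": the same for the moment, N m; "gripper_width": opening from 0.0 (shut) to 1.0 (fully open).
Only numpy, scipy, OpenCV 4.12 (cv2) and the standard library are available. Lean on these libraries where they do the work, as an engineer would, in place of code of your own. Each camera call takes 0.05 s, during which the arm holds its last target. There are 200 camera calls.

## Working session

There is one attempt and no reset: what is moved stays moved. The work goes in short steps, Python scripts to look and compute and a shell command to move; the robot and the scene stay as the last step left them, time stands still between calls to the robot, and variables do not carry over. Pictures are saved under pics/ and viewed, about 8 in all and at most 12, crops included, and the job is handed in when it is done.

```bash
mkdir -p pics
cat > h.py <<'E'
import numpy as np, cv2
from station import readout, eyes, ticket
from scipy.spatial.transform import Rotation as Ro
def snap(n,f):
    c=eyes.calibration(n); p,d=eyes.read_camera(n)
    cv2.imwrite(f'pics/{f}.png',p[:,:,::-1]); np.savez(f'pics/{f}.npz',p=p,d=d,**{k:np.array(v) for k,v in c.items()})
def load(f): return np.load(f'pics/{f}.npz')
def slope(c,u,v):
    K=np.array([[c['fx'],0,c['cx']],[0,c['fy'],c['cy']],[0,0,1]],float)
    return cv2.undistortPoints(np.array([[[u,v]]],float),K,np.array([c['k1'],0,0,0],float))[0,0]
def atz(c,u,v,z):
    s=slope(c,u,v); R=c['R']; o=-R.T@c['t']; r=R.T@np.array([*s,1]); return o+r*(z-o[2])/r[2]
def atd(c,u,v,w=1):
    d=c['d'][int(v)-w:int(v)+w+1,int(u)-w:int(u)+w+1]; d=np.median(d[d>0]); s=slope(c,u,v)
    return c['R'].T@(np.array([*s,1])*d-c['t'])
def proj(c,X):
    p=c['R']@X+c['t']; s=p[:2]/p[2]; s=s*(1+c['k1']*(s@s)); return np.array([c['fx']*s[0]+c['cx'],c['fy']*s[1]+c['cy']])
def state():
    o=readout.get_obs(); print({k:np.round(v,4).tolist() for k,v in o.items()}); return o
E
python3 - <<'E'
from h import *
snap('top','top1'); snap('scene','sc1'); state()
for n in('top','scene','wrist'): print(n,eyes.calibration(n))
E
```

```text
{'t': 0.1, 'q': [-1.3201, 0.4777, 0.0223, 1.5563, -0.0115, 1.1093, -0.0831], 'joint_vel': [-0.0008, -0.0023, 0.0028, -0.0023, 0.0006, 0.0005, -0.0011], 'joint_torque': [0.0044, -59.7754, 1.6139, -28.1953, 0.0129, 0.005, 0.0], 'eef_pos': [0.2368, 0.6315, 0.2304], 'tool_rot': [-0.0001, 0.1784, 0.984, -0.0008], 'contact_force': [-0.244, -0.6686, 0.4081], 'torque': [-0.0133, 0.0393, -0.0157], 'gripper_width': 1.0011}
top {'fx': 523.1761046803185, 'fy': 523.1761046803185, 'cx': 308.99477754613497, 'cy': 234.90124858199016, 'k1': -0.0870836023868914, 'R': array([[-2.08637540e-02, -9.99776064e-01, -3.53927993e-03],
       [-9.84058029e-01,  2.11608646e-02, -1.76584297e-01],
       [ 1.76619648e-01, -2.01354506e-04, -9.84279157e-01]]), 't': array([0.08059517, 0.48610187, 1.26856225])}
scene {'fx': 525.2812748869427, 'fy': 525.2812748869427, 'cx': 325.6573831499632, 'cy': 240.9631295054373, 'k1': 0.04990534049527124, 'R': array([[ 0.64974137, -0.76003868,  0.01331784],
       [-0.34880368, -0.31366012, -0.88314966],
       [ 0.67540517,  0.56917356, -0.46890224]]), 't': array([-0.24425658,  0.27186248,  0.79146328])}
wrist {'fx': 376.0955897335623, 'fy': 376.0955897335623, 'cx': 323.47291143629076, 'cy': 243.52578156005544, 'k1': -0.07253973707189519, 'R': array([[ 3.51497062e-01,  9.36188664e-01, -7.74994873e-04],
       [ 8.84093744e-01, -3.31665222e-01,  3.29205759e-01],
       [ 3.07941661e-01, -1.16400025e-01, -9.44257893e-01]]), 't': array([-0.67546186, -0.04205628,  0.38049303])}
```

View pics/top1.png

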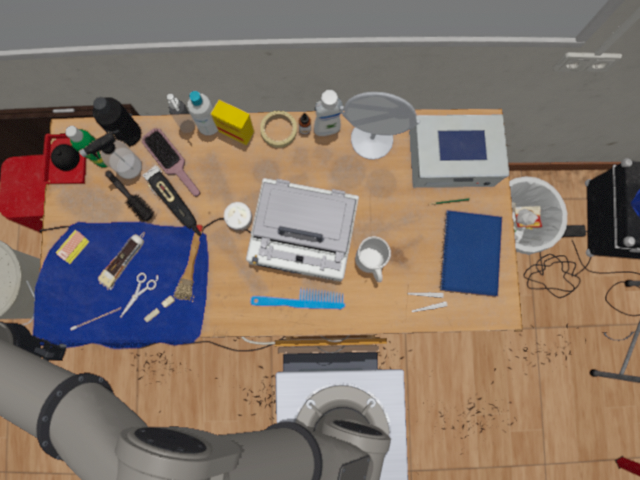

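View pics/sc1.png

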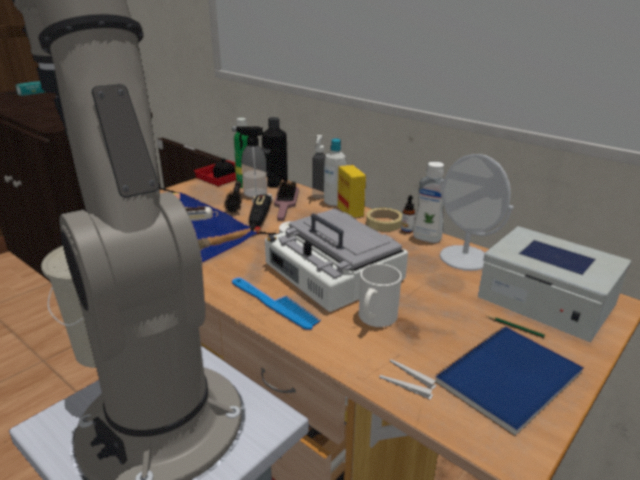

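The top view shows the disinfector centred near (303,228), yawed slightly, with the mug at (374,255), the pot at (237,216) and the comb at (298,299). I'll enlarge it.

Run:
```python
from h import *
c=load('top1'); p=c['p'][170:290,235:375,::-1]
cv2.imwrite('pics/c1.png',cv2.resize(p,None,fx=5,fy=5,interpolation=cv2.INTER_CUBIC))
c=load('sc1'); p=c['p'][200:320,260:420,::-1]
cv2.imwrite('pics/c2.png',cv2.resize(p,None,fx=5,fy=5,interpolation=cv2.INTER_CUBIC))
```

```text
(no output)
```

View pics/c1.png

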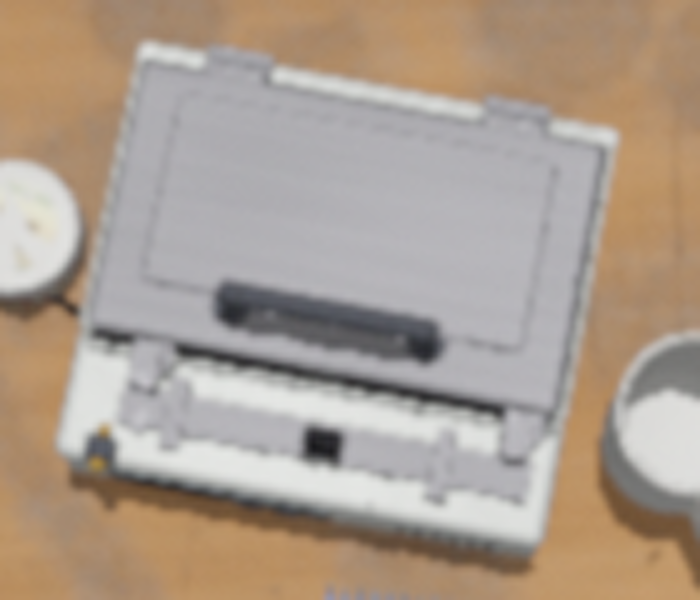

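View pics/c2.png

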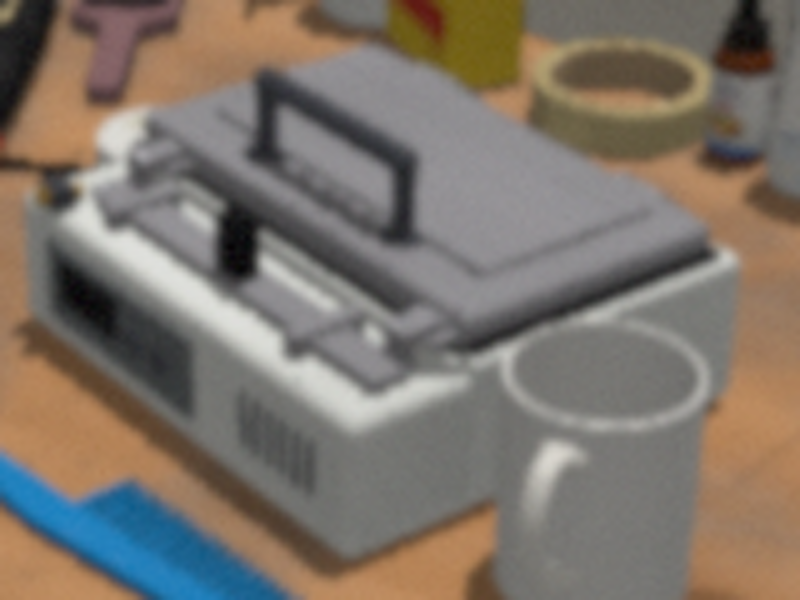

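The top crop shows the bar handle running from (222,291) to (438,340) and the grip top at (322,437). In the scene crop, the bar ends are at (266,80) and (408,160), and the grip top is at (238,212).

Run:
```python
from h import *
T=load('top1');S=load('sc1')
t=lambda u,v,z:atz(T,235+(u+.5)/5-.5,170+(v+.5)/5-.5,z)
s=lambda u,v,z:atz(S,260+(u+.5)/5-.5,200+(v+.5)/5-.5,z)
def f(n,a,b,want=None):
    d=b-a; print(n,(a*1e3).round(1),(b*1e3).round(1),'mid',((a+b)*500).round(1),'len',round(np.linalg.norm(d)*1e3,1),'yaw(of -y)',np.degrees(np.arctan2(d[0],-d[1])).round(2))
f('bar top',t(222,293,.131),t(436,341,.131))
f('bar scene',s(264,78,.130),s(410,160,.130))
f('lid front top',t(92,332,.092),t(548,410,.092))
f('deck front top',t(62,452,.068),t(532,551,.068))
f('back',t(143,42,.068+.012),t(617,130,.08))
print('grip top',t(322,437,.102)*1e3,'scene',s(238,212,.102)*1e3)
```

```text
bar top [489.4 140.3 131. ] [464.5  40.5 131. ] mid [477.   90.4 131. ] len 102.8 yaw(of -y) -14.07
bar scene [488.  135.9 130. ] [469.4  39.5 130. ] mid [478.7  87.7 130. ] len 98.1 yaw(of -y) -10.91
lid front top [479.2 205.6  92. ] [436.5 -13.3  92. ] mid [457.8  96.1  92. ] len 223.1 yaw(of -y) -11.05
deck front top [424.3 223.   68. ] [371.1  -5.   68. ] mid [397.7 109.   68. ] len 234.1 yaw(of -y) -13.13
back [627.5 181.3  80. ] [577.2 -52.9  80. ] mid [602.4  64.2  80. ] len 239.5 yaw(of -y) -12.12
grip top [424.35112498  95.15450197 102.        ] scene [428.08120511  96.65826138 102.        ]
```

```bash
python3 -m crank '[{"x":-30.4,"y":-36.3,"z":2.5},{"x":-30.4,"y":-36.3,"z":2.5},{"x":-30.4,"y":-36.3,"z":2.5},{"x":-30.4,"y":-36.3,"z":2.5},{"x":-30.4,"y":-36.3,"z":2.5},{"x":-30.4,"y":-36.3,"z":2.5},{"x":-30.4,"y":-36.3,"z":2.5},{"x":-30.4,"y":-36.3,"z":2.5},{"x":-30.4,"y":-36.3,"z":2.5},{"x":-30.4,"y":-36.3,"z":2.5},{"x":-30.4,"y":-36.3,"z":2.5},{"x":-30.4,"y":-36.3,"z":2.5}]'
python3 -m crank '[{"az":-8.6},{"x":0},{"x":0}]'
python3 - <<'E'
from h import *
o=state(); c=eyes.calibration('wrist'); print('cam',(-c['R'].T@c['t']).round(3),c['R'][2]); snap('wrist','w1')
print(Ro.from_quat(np.roll(o['tool_rot'],-1)).as_matrix().round(3))
E
```

```text
{'t': 0.1, 'q': [-1.3201, 0.4777, 0.0223, 1.5563, -0.0115, 1.1093, -0.0831], 'joint_vel': [-0.0008, -0.0023, 0.0028, -0.0023, 0.0006, 0.0005, -0.0011], 'joint_torque': [0.0044, -59.7754, 1.6139, -28.1953, 0.0129, 0.005, 0.0], 'eef_pos': [0.2368, 0.6315, 0.2304], 'tool_rot': [-0.0001, 0.1784, 0.984, -0.0008], 'contact_force': [-0.244, -0.6686, 0.4081], 'torque': [-0.0133, 0.0393, -0.0157], 'gripper_width': 1.0011}
cam [0.157 0.663 0.373] [ 0.30794166 -0.11640003 -0.94425789]
[[-0.936  0.351 -0.   ]
 [ 0.351  0.936 -0.002]
 [-0.    -0.002 -1.   ]]schema error: expected keys jaw, x, y, z, ax, ay, az
schema error: expected keys jaw, x, y, z, ax, ay, az
```

View pics/w1.png

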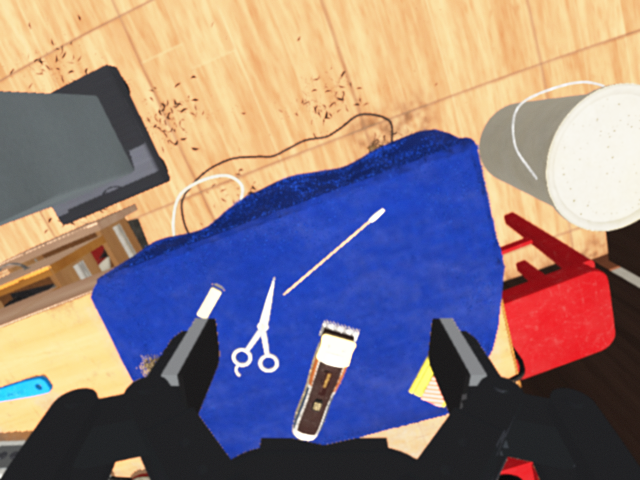

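The move was refused because every row needs all the keys, so the wrist view still shows the start area. I'll send it again with full rows.

```bash
python3 -m crank '[{"jaw":100,"x":-30.4,"y":-36.3,"z":2.5,"ax":0,"ay":0,"az":0},{"jaw":100,"x":-30.4,"y":-36.3,"z":2.5,"ax":0,"ay":0,"az":0},{"jaw":100,"x":-30.4,"y":-36.3,"z":2.5,"ax":0,"ay":0,"az":0},{"jaw":100,"x":-30.4,"y":-36.3,"z":2.5,"ax":0,"ay":0,"az":0},{"jaw":100,"x":-30.4,"y":-36.3,"z":2.5,"ax":0,"ay":0,"az":0},{"jaw":100,"x":-30.4,"y":-36.3,"z":2.5,"ax":0,"ay":0,"az":0},{"jaw":100,"x":-30.4,"y":-36.3,"z":2.5,"ax":0,"ay":0,"az":0},{"jaw":100,"x":-30.4,"y":-36.3,"z":2.5,"ax":0,"ay":0,"az":0},{"jaw":100,"x":-30.4,"y":-36.3,"z":2.5,"ax":0,"ay":0,"az":0},{"jaw":100,"x":-30.4,"y":-36.3,"z":2.5,"ax":0,"ay":0,"az":0},{"jaw":100,"x":-30.4,"y":-36.3,"z":2.5,"ax":0,"ay":0,"az":0},{"jaw":100,"x":-30.4,"y":-36.3,"z":2.5,"ax":0,"ay":0,"az":0}]'
python3 -m crank '[{"jaw":60,"x":0,"y":0,"z":0,"ax":0,"ay":0,"az":-8.6},{"jaw":60,"x":0,"y":0,"z":0,"ax":0,"ay":0,"az":0},{"jaw":60,"x":0,"y":0,"z":0,"ax":0,"ay":0,"az":0}]'
python3 - <<'E'
from h import *
o=state(); snap('wrist','w2')
print(Ro.from_quat(np.roll(o['tool_rot'],-1)).as_matrix().round(3))
E
```

```text
t: 1.65
eef_pos: [0.4258, 0.0946, 0.2013]
tool_rot: [0.0, 0.178, 0.984, 0.0]
contact_force: [0.0, -0.2, 0.1]
gripper_width: 0.998
t: 2.02
eef_pos: [0.4254, 0.0966, 0.2013]
tool_rot: [-0.0, 0.105, 0.994, 0.0]
contact_force: [0.3, 0.3, -0.8]
gripper_width: 0.597
{'t': 2.025, 'q': [-0.6428, 0.1117, 0.2996, 2.1475, -0.0426, 0.8878, 1.0425], 'joint_vel': [-0.0049, 0.0021, 0.0004, 0.0005, 0.0009, -0.0002, 0.0088], 'joint_torque': [0.3746, -30.0064, 1.3378, -24.3318, 0.026, 0.0044, 0.0188], 'eef_pos': [0.4254, 0.0966, 0.2013], 'tool_rot': [-0.0001, 0.1049, 0.9945, 0.0], 'contact_force': [0.2785, 0.3367, -0.7928], 'torque': [0.0861, -0.0018, -0.0057], 'gripper_width': 0.597}
[[-0.978  0.209 -0.   ]
 [ 0.209  0.978  0.   ]
 [ 0.     0.    -1.   ]]
```

View pics/w2.png

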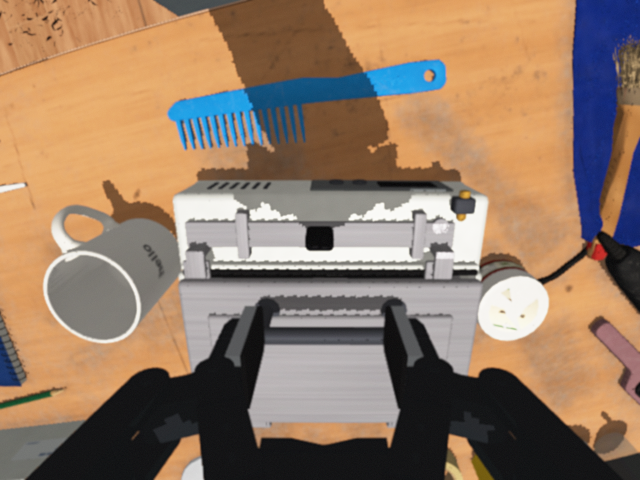

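The wrist view is well aligned with the box. It shows the grip top near (320,240), the straps at x≈243 and x≈419, and the bar at row ≈336.

Run:
```python
from h import *
W=load('w2')
x=np.array([.978,-.208,0]);y=np.array([.208,.978,0])
def bf(X): return np.round([X@x*1e3,X@y*1e3],1)
g=W['p'].astype(int).sum(2)
for v in (226,232,238,244): print(v,''.join('#' if a<120 else '.' for a in g[v,290:350]))
print([ (v,g[v,320]) for v in range(220,256,2)])
for n,u,v,z in [('gripTL',307,227,.102),('gripBR',333,249,.102),('strapL',243,232,.079),('strapR',419,232,.079),('lidfrontL',181,279,.092),('lidfrontR',477,279,.092),('deckL',175,195,.068),('deckR',487,195,.068),('bar',330,336,.127)]:
    print(n,atz(W,u,v,z).round(4),bf(atz(W,u,v,z)))
d=W['d']
for v in range(322,350,2): print(v,(1e3*atd(W,330,v,1)).round(1),end=';')
print(); 
for v in range(226,256,4): print(v,(1e3*atd(W,320,v,1)).round(1),end=';')
P=readout.get_obs()['eef_pos'];print('tcp',bf(np.array(P)))
```

```text
226 ............................................................
232 .................#########################..................
238 ................###########################.................
244 ................###########################.................
[(220, np.int64(404)), (222, np.int64(248)), (224, np.int64(264)), (226, np.int64(132)), (228, np.int64(37)), (230, np.int64(33)), (232, np.int64(31)), (234, np.int64(34)), (236, np.int64(35)), (238, np.int64(34)), (240, np.int64(33)), (242, np.int64(32)), (244, np.int64(39)), (246, np.int64(39)), (248, np.int64(42)), (250, np.int64(347)), (252, np.int64(743)), (254, np.int64(741))]
gripTL [0.411  0.0897 0.102 ] [383.3 173.2]
gripBR [0.43   0.1036 0.102 ] [399.  190.8]
strapL [0.4113 0.0401 0.079 ] [393.9 124.8]
strapR [0.4386 0.1675 0.079 ] [394.1 255. ]
lidfrontL [ 0.4333 -0.0116  0.092 ] [426.2  78.7]
lidfrontR [0.4793 0.203  0.092 ] [426.5 298.2]
deckL [ 0.3752 -0.0054  0.068 ] [368.1  72.8]
deckR [0.4243 0.2242 0.068 ] [368.3 307.5]
bar [0.4813 0.0904 0.127 ] [451.9 188.5]
322 [489.5  89.3  95.4];324 [491.5  88.9  94.9];326 [492.9  88.6  95.4];328 [475.4  91.7 126.8];330 [475.8  91.5 128.5];332 [476.   91.5 130.5];334 [477.1  91.2 131.2];336 [478.   91.  132.1];338 [479.3  90.7 132.5];340 [480.6  90.5 132.8];342 [482.   90.2 132.9];344 [484.9  89.6 130.9];346 [510.5  84.9  95.3];348 [512.2  84.6  95.5];
226 [418.7  96.8  79.1];230 [419.2  96.7  87.6];234 [418.9  96.9  97.8];238 [420.7  96.5 101.2];242 [423.2  96.  101.8];246 [426.2  95.3 101.5];250 [429.3  94.7 100.8];254 [444.5  91.1  67.3];tcp [395.9 183. ]
```

Run:
```python
from h import *
p=load('w2')['p'][200:360,230:430,::-1]
cv2.imwrite('pics/c3.png',cv2.resize(p,None,fx=3.7,fy=3.7,interpolation=cv2.INTER_CUBIC))
```

```text
(no output)
```

View pics/c3.png

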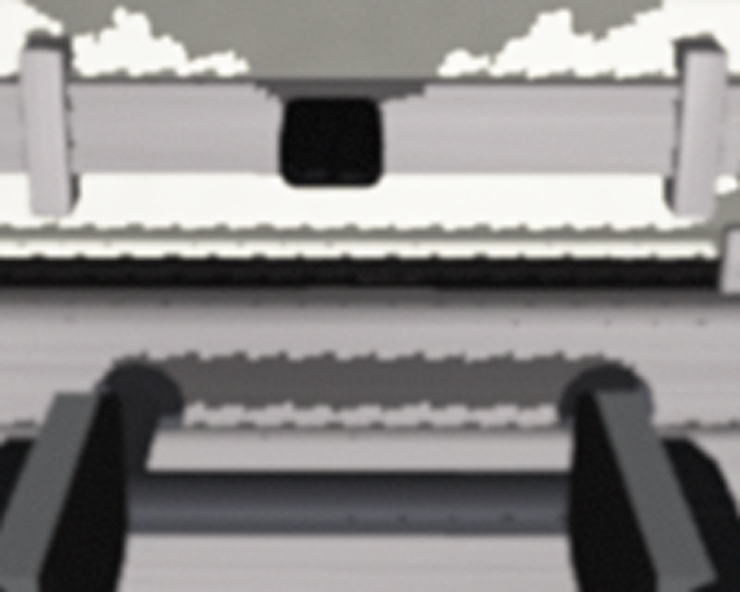

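```bash
python3 -m crank '[{"jaw":60,"x":1,"y":-0.5,"z":30,"ax":0,"ay":0,"az":0},{"jaw":60,"x":0,"y":0,"z":35,"ax":0,"ay":0,"az":0},{"jaw":60,"x":0,"y":0,"z":30,"ax":0,"ay":0,"az":0},{"jaw":60,"x":0,"y":0,"z":15,"ax":0,"ay":0,"az":0},{"jaw":60,"x":0,"y":0,"z":8,"ax":0,"ay":0,"az":0},{"jaw":60,"x":0,"y":0,"z":0,"ax":0,"ay":0,"az":0}]' 30
python3 -m crank '[{"jaw":5,"x":0,"y":0,"z":0,"ax":0,"ay":0,"az":0},{"jaw":5,"x":0,"y":0,"z":0,"ax":0,"ay":0,"az":0},{"jaw":5,"x":0,"y":0,"z":0,"ax":0,"ay":0,"az":0},{"jaw":5,"x":0,"y":0,"z":0,"ax":0,"ay":0,"az":0},{"jaw":5,"x":0,"y":0,"z":0,"ax":0,"ay":0,"az":0}]' 30
```

```text
t: 2.82
eef_pos: [0.4244, 0.0961, 0.0832]
tool_rot: [-0.0, 0.104, 0.995, -0.0]
contact_force: [0.6, -0.9, 0.7]
gripper_width: 0.596
t: 3.45
eef_pos: [0.425, 0.096, 0.084]
tool_rot: [0.001, 0.104, 0.995, 0.0]
contact_force: [-1.1, -0.0, 6.3]
gripper_width: 0.223
```

```bash
python3 -m crank '[{"jaw":5,"x":0,"y":0,"z":-1,"ax":0,"ay":0,"az":0},{"jaw":5,"x":0,"y":3,"z":0,"ax":0,"ay":0,"az":0},{"jaw":5,"x":0,"y":3,"z":0,"ax":0,"ay":0,"az":0},{"jaw":5,"x":0,"y":3,"z":0,"ax":0,"ay":0,"az":0},{"jaw":5,"x":0,"y":3,"z":0,"ax":0,"ay":0,"az":0},{"jaw":5,"x":0,"y":3,"z":0,"ax":0,"ay":0,"az":0},{"jaw":5,"x":0,"y":3,"z":0,"ax":0,"ay":0,"az":0},{"jaw":5,"x":0,"y":3,"z":0,"ax":0,"ay":0,"az":0},{"jaw":5,"x":0,"y":1,"z":0,"ax":0,"ay":0,"az":0},{"jaw":5,"x":0,"y":0,"z":0,"ax":0,"ay":0,"az":0}]' 40
```

```text
t: 4.7
eef_pos: [0.4291, 0.1156, 0.0842]
tool_rot: [-0.0, 0.105, 0.994, -0.001]
contact_force: [4.1, -8.0, -6.0]
gripper_width: 0.221
```

```bash
python3 -m crank '[{"jaw":5,"x":0,"y":2,"z":0.5,"ax":0,"ay":0,"az":0},{"jaw":5,"x":0,"y":2,"z":0,"ax":0,"ay":0,"az":0},{"jaw":5,"x":0,"y":0,"z":0,"ax":0,"ay":0,"az":0}]' 40
python3 - <<'E'
from h import *
snap('wrist','w3')
p=load('w3')['p'][180:330,180:480,::-1]
cv2.imwrite('pics/c4.png',cv2.resize(p,None,fx=2.6,fy=2.6,interpolation=cv2.INTER_CUBIC))
E
```

```text
t: 5.08
eef_pos: [0.4292, 0.1158, 0.084]
tool_rot: [-0.001, 0.106, 0.994, -0.003]
contact_force: [0.4, -20.0, 9.3]
gripper_width: 0.218
```

```bash
python3 -m crank '[{"jaw":5,"x":0,"y":-3.5,"z":0,"ax":0,"ay":0,"az":0},{"jaw":60,"x":0,"y":0,"z":0,"ax":0,"ay":0,"az":0},{"jaw":60,"x":0,"y":0,"z":0,"ax":0,"ay":0,"az":0},{"jaw":60,"x":0,"y":0,"z":0,"ax":0,"ay":0,"az":0},{"jaw":60,"x":0,"y":0,"z":-30,"ax":0,"ay":0,"az":0},{"jaw":60,"x":0,"y":0,"z":-45,"ax":0,"ay":0,"az":0},{"jaw":60,"x":0,"y":0,"z":-45,"ax":0,"ay":0,"az":0}]' 40
python3 -m crank '[{"jaw":60,"x":0,"y":0,"z":0,"ax":0,"ay":0,"az":0},{"jaw":60,"x":0,"y":0,"z":0,"ax":0,"ay":0,"az":0}]'
python3 - <<'E'
from h import *
o=state(); snap('wrist','w4')
W=load('w4');g=W['p'].astype(int).sum(2)
x=np.array([.978,-.208,0]);y=np.array([.208,.978,0])
for v in range(215,255,4): print(v,''.join('#' if a<120 else '.' for a in g[v,270:400]))
E
```

```text
t: 6.0
eef_pos: [0.4288, 0.118, 0.205]
tool_rot: [-0.0, 0.104, 0.995, -0.0]
contact_force: [0.2, 0.8, 0.0]
gripper_width: 0.597
t: 6.25
eef_pos: [0.4287, 0.118, 0.2034]
tool_rot: [-0.0, 0.104, 0.995, 0.0]
contact_force: [-0.2, -0.1, 0.1]
gripper_width: 0.598
{'t': 6.25, 'q': [-0.6934, 0.1243, 0.311, 2.1286, -0.049, 0.8957, 1.0087], 'joint_vel': [0.0026, 0.0203, -0.0012, 0.0154, 0.0011, 0.0006, -0.0014], 'joint_torque': [-0.0056, -32.082, 1.4502, -25.3168, 0.0234, -0.0137, -0.007], 'eef_pos': [0.4287, 0.118, 0.2034], 'tool_rot': [-0.0003, 0.1039, 0.9946, 0.0], 'contact_force': [-0.2481, -0.1485, 0.066], 'torque': [-0.0416, -0.009, -0.0296], 'gripper_width': 0.5982}
215 ..................................................................................................................................
219 ..................................................................................................................................
223 ..................................................................................................................................
227 ..................
[... 222 characters left out ...]
.........................
235 ......................................#########################...................................................................
239 .....................................###########################..................................................................
243 .....................................###########################..................................................................
247 ......................................#########################...................................................................
251 ..................................................................................................................................
```

View pics/w4.png

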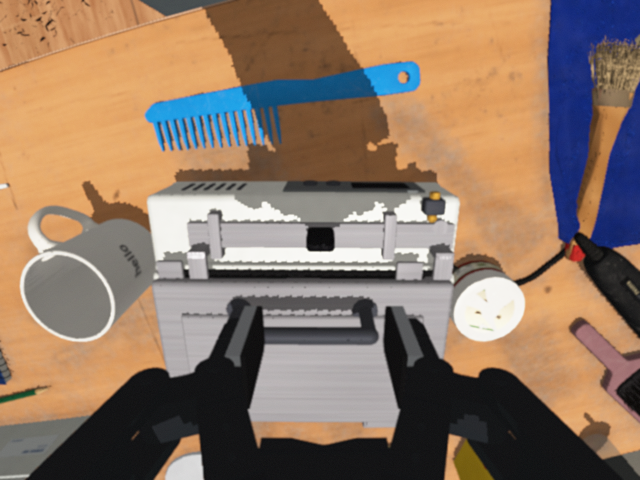

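The catch is home: the grip centre is at px 320.5 and the strap midpoint at 302.5, about 14 mm left of centre, and the push met the end stop. Next I go over the bar and turn the jaws.

```bash
python3 -m crank '[{"jaw":50,"x":-29,"y":-8,"z":0,"ax":0,"ay":0,"az":0},{"jaw":50,"x":-28.2,"y":-7.5,"z":0,"ax":0,"ay":0,"az":0},{"jaw":50,"x":0,"y":0,"z":0,"ax":0,"ay":0,"az":9},{"jaw":50,"x":0,"y":0,"z":0,"ax":0,"ay":0,"az":9},{"jaw":50,"x":0,"y":0,"z":0,"ax":0,"ay":0,"az":9},{"jaw":50,"x":0,"y":0,"z":0,"ax":0,"ay":0,"az":9},{"jaw":50,"x":0,"y":0,"z":0,"ax":0,"ay":0,"az":9},{"jaw":50,"x":0,"y":0,"z":0,"ax":0,"ay":0,"az":9},{"jaw":50,"x":0,"y":0,"z":0,"ax":0,"ay":0,"az":9},{"jaw":50,"x":0,"y":0,"z":0,"ax":0,"ay":0,"az":9},{"jaw":50,"x":0,"y":0,"z":0,"ax":0,"ay":0,"az":9},{"jaw":50,"x":0,"y":0,"z":0,"ax":0,"ay":0,"az":9}]'
python3 -m crank '[{"jaw":50,"x":0,"y":0,"z":0,"ax":0,"ay":0,"az":0},{"jaw":50,"x":0,"y":0,"z":0,"ax":0,"ay":0,"az":0}]'
python3 - <<'E'
from h import *
o=state(); p=o['eef_pos'];p=np.array(p)
x=np.array([.978,-.208,0]);y=np.array([.208,.978,0]);print(p@x,p@y)
print(Ro.from_quat(np.roll(o['tool_rot'],-1)).as_matrix().round(3))
E
```

```text
t: 7.8
eef_pos: [0.481, 0.0905, 0.2023]
tool_rot: [-0.0, 0.779, 0.628, -0.002]
contact_force: [-0.1, -0.7, -0.1]
gripper_width: 0.499
t: 8.05
eef_pos: [0.4815, 0.0907, 0.2031]
tool_rot: [-0.0, 0.776, 0.631, -0.001]
contact_force: [0.5, -0.0, 0.4]
gripper_width: 0.497
{'t': 8.05, 'q': [-0.8313, 0.226, 0.6032, 2.0482, -0.1605, 0.9141, -0.3469], 'joint_vel': [0.004, -0.0073, -0.0004, -0.0045, 0.0003, 0.0009, -0.009], 'joint_torque': [-0.1241, -32.8832, 4.1022, -24.4904, 0.0094, 0.0066, -0.0178], 'eef_pos': [0.4815, 0.0907, 0.2031], 'tool_rot': [-0.0001, 0.7759, 0.6308, -0.0008], 'contact_force': [0.4901, -0.0069, 0.4289], 'torque': [-0.0092, 0.0606, -0.023], 'gripper_width': 0.4967}
0.4520267234537917 0.1888842811296034
[[ 0.204  0.979 -0.001]
 [ 0.979 -0.204 -0.001]
 [-0.001 -0.001 -1.   ]]
```

```bash
python3 -m crank '[{"jaw":50,"x":0,"y":0,"z":30,"ax":0,"ay":0,"az":0},{"jaw":50,"x":0,"y":0,"z":30,"ax":0,"ay":0,"az":0},{"jaw":50,"x":0,"y":0,"z":22,"ax":0,"ay":0,"az":0},{"jaw":50,"x":0,"y":0,"z":13,"ax":0,"ay":0,"az":0},{"jaw":50,"x":0,"y":0,"z":0,"ax":0,"ay":0,"az":0},{"jaw":50,"x":0,"y":0,"z":0,"ax":0,"ay":0,"az":0}]'
python3 -m crank '[{"jaw":0,"x":0,"y":0,"z":0,"ax":0,"ay":0,"az":0},{"jaw":0,"x":0,"y":0,"z":0,"ax":0,"ay":0,"az":0},{"jaw":0,"x":0,"y":0,"z":0,"ax":0,"ay":0,"az":0},{"jaw":0,"x":0,"y":0,"z":0,"ax":0,"ay":0,"az":0},{"jaw":0,"x":0,"y":0,"z":0,"ax":0,"ay":0,"az":0}]' 70
```

```text
t: 8.8
eef_pos: [0.4825, 0.0908, 0.1095]
tool_rot: [0.0, 0.777, 0.63, 0.001]
contact_force: [-0.2, 0.2, -0.2]
gripper_width: 0.501
t: 9.43
eef_pos: [0.4814, 0.0912, 0.1095]
tool_rot: [-0.001, 0.777, 0.63, -0.0]
contact_force: [-3.3, 0.9, 8.2]
gripper_width: 0.112
```

```bash
python3 -m crank '[{"jaw":0,"x":0,"y":0.5,"z":-1.2,"ax":0,"ay":0,"az":0},{"jaw":0,"x":0,"y":0.5,"z":-1.2,"ax":0,"ay":0,"az":0},{"jaw":0,"x":0,"y":0.5,"z":-1.2,"ax":0,"ay":0,"az":0},{"jaw":0,"x":0,"y":0.5,"z":-1.2,"ax":0,"ay":0,"az":0},{"jaw":0,"x":0,"y":0.5,"z":-1.2,"ax":0,"ay":0,"az":0},{"jaw":0,"x":0,"y":0.5,"z":-1.2,"ax":0,"ay":0,"az":0}]' 70
python3 -m crank '[{"jaw":0,"x":0,"y":0.5,"z":-1.2,"ax":0,"ay":0,"az":0},{"jaw":0,"x":0,"y":0.5,"z":-1.2,"ax":0,"ay":0,"az":0},{"jaw":0,"x":0,"y":0.5,"z":-1.2,"ax":0,"ay":0,"az":0},{"jaw":0,"x":0,"y":0.5,"z":-1.2,"ax":0,"ay":0,"az":0},{"jaw":0,"x":0,"y":0.5,"z":-1.2,"ax":0,"ay":0,"az":0},{"jaw":0,"x":0,"y":0,"z":0,"ax":0,"ay":0,"az":0}]' 70
```

```text
t: 10.18
eef_pos: [0.4838, 0.0906, 0.1154]
tool_rot: [-0.001, 0.777, 0.63, -0.001]
contact_force: [-3.5, 5.0, -11.8]
gripper_width: 0.115
t: 10.92
eef_pos: [0.4873, 0.0898, 0.123]
tool_rot: [-0.001, 0.777, 0.629, 0.0]
contact_force: [-6.6, 3.5, 5.4]
gripper_width: 0.11
```

```bash
python3 -m crank '[{"jaw":0,"x":0,"y":0.7,"z":-1.3,"ax":0,"ay":0,"az":0},{"jaw":0,"x":0,"y":0.7,"z":-1.3,"ax":0,"ay":0,"az":0},{"jaw":0,"x":0,"y":0.8,"z":-1.3,"ax":0,"ay":0,"az":0},{"jaw":0,"x":0,"y":0.8,"z":-1.3,"ax":0,"ay":0,"az":0},{"jaw":0,"x":0,"y":0.8,"z":-1.3,"ax":0,"ay":0,"az":0},{"jaw":0,"x":0,"y":0.8,"z":-1.3,"ax":0,"ay":0,"az":0},{"jaw":0,"x":0,"y":0.8,"z":-1.3,"ax":0,"ay":0,"az":0},{"jaw":0,"x":0,"y":0.8,"z":-1.3,"ax":0,"ay":0,"az":0},{"jaw":0,"x":0,"y":0,"z":0,"ax":0,"ay":0,"az":0},{"jaw":0,"x":0,"y":0,"z":0,"ax":0,"ay":0,"az":0}]' 70
python3 - <<'E'
from h import *
o=state(); snap('top','top2'); snap('scene','sc2'); snap('wrist','w5')
a=load('sc2')['p'][180:330,210:430,::-1]
cv2.imwrite('pics/c5.png',cv2.resize(a,None,fx=3.6,fy=3.6,interpolation=cv2.INTER_CUBIC))
E
```

```text
t: 12.18
eef_pos: [0.4926, 0.0887, 0.1326]
tool_rot: [-0.001, 0.777, 0.63, -0.001]
contact_force: [-4.3, 4.4, -2.7]
gripper_width: 0.112
{'t': 12.175, 'q': [-0.7575, 0.3582, 0.5569, 2.0869, -0.2718, 0.7674, -0.24], 'joint_vel': [-0.0012, -0.0015, -0.0024, -0.0006, -0.0004, -0.001, -0.0002], 'joint_torque': [2.3176, -40.8231, 8.812, -24.4926, 1.0409, -1.8037, 0.0761], 'eef_pos': [0.4926, 0.0887, 0.1326], 'tool_rot': [-0.0009, 0.7769, 0.6296, -0.0005], 'contact_force': [-4.3044, 4.4234, -2.6927], 'torque': [0.9116, 1.352, -0.0754], 'gripper_width': 0.1116}
```

View pics/c5.png

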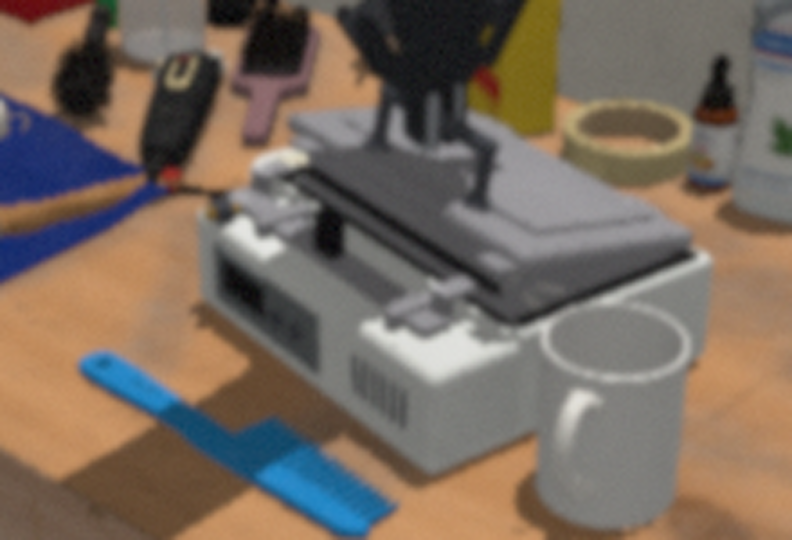

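View pics/w5.png

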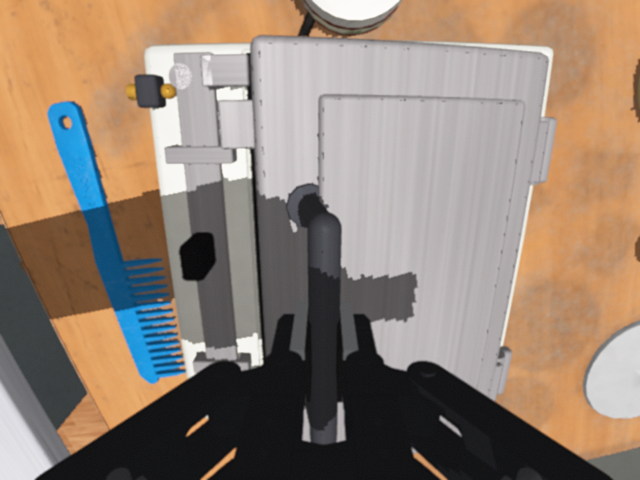

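Scene: the lid is visibly up and held, with a dark gap along its front at about (400,230). Wrist: the bar is between the fingers at (323,330). I'll measure the lid angle from depth.

Run:
```python
from h import *
W=load('w5'); x=np.array([.978,-.208,0]);y=np.array([.208,.978,0])
P=np.array([atd(W,u,v,1) for u in range(345,510,8) for v in range(110,250,8)]); A=np.c_[P@x,P@y,np.ones(len(P))]
s,*r=np.linalg.lstsq(A,P[:,2],rcond=None); th=-np.arctan(s[0]); print('panel slope',s,'th',th,'rise mm',140*np.sin(th), 'resid',np.std(P[:,2]-A@s))
for u in(262,270,280): print(u,[atd(W,u,v,1).round(4).tolist()+[round(float(atd(W,u,v,1)@x),4)] for v in(70,110,150)])
print(state()['t'])
```

```text
panel slope [-0.20177391  0.0030395   0.20951876] th 0.19910066098689494 rise mm 27.69029738468745 resid 0.00037443435078772557
262 [[0.4904, 0.194, 0.1177, 0.4392], [0.4866, 0.1796, 0.1175, 0.4386], [0.4827, 0.1644, 0.1175, 0.4378]]
270 [[0.4933, 0.1934, 0.117, 0.4422], [0.4898, 0.1789, 0.1177, 0.4418], [0.4858, 0.1637, 0.1171, 0.4411]]
280 [[0.4971, 0.1927, 0.1163, 0.4461], [0.4935, 0.1781, 0.116, 0.4456], [0.4897, 0.1627, 0.1159, 0.4451]]
{'t': 12.325, 'q': [-0.7575, 0.3582, 0.5569, 2.087, -0.2718, 0.7674, -0.24], 'joint_vel': [-0.0008, 0.0007, -0.0009, 0.0005, 0.0004, -0.0019, -0.0001], 'joint_torque': [2.3168, -40.8268, 8.8108, -24.4901, 1.0408, -1.8029, 0.0762], 'eef_pos': [0.4926, 0.0886, 0.1326], 'tool_rot': [-0.0009, 0.7769, 0.6296, -0.0006], 'contact_force': [-4.6145, 4.3991, -3.6597], 'torque': [0.9176, 1.3884, -0.0646], 'gripper_width': 0.1141}
12.325
```

```bash
python3 -m crank '[{"jaw":0,"x":0,"y":0.4,"z":-1,"ax":0,"ay":0,"az":0},{"jaw":0,"x":0,"y":0.4,"z":-1,"ax":0,"ay":0,"az":0},{"jaw":0,"x":0,"y":0,"z":0,"ax":0,"ay":0,"az":0},{"jaw":0,"x":0,"y":0,"z":0,"ax":0,"ay":0,"az":0},{"jaw":0,"x":0,"y":0,"z":0,"ax":0,"ay":0,"az":0},{"jaw":0,"x":0,"y":0,"z":0,"ax":0,"ay":0,"az":0},{"jaw":0,"x":0,"y":0,"z":0,"ax":0,"ay":0,"az":0},{"jaw":0,"x":0,"y":0,"z":0,"ax":0,"ay":0,"az":0}]' 70
python3 - <<'E'
from h import *
snap('wrist','w6');snap('top','top3')
W=load('w6'); x=np.array([.978,-.208,0]);y=np.array([.208,.978,0])
P=np.array([atd(W,u,v,1) for u in range(345,510,8) for v in range(110,250,8)]); A=np.c_[P@x,P@y,np.ones(len(P))]
s,*r=np.linalg.lstsq(A,P[:,2],rcond=None); th=-np.arctan(s[0]); print('th',th,'rise mm',140*np.sin(th))
# surroundings: picture change at comb, mug, pot, duster, clips between first and last top view
a,b=load('top1')['p'].astype(int),load('top3')['p'].astype(int)
for n,(u,v,w,h) in dict(comb=(250,288,96,24),mug=(356,234,36,50),pot=(222,200,30,32),duster=(174,232,28,70),clips=(405,288,48,26)).items():
    d=np.abs(a-b)[v:v+h,u:u+w].sum(2); print(n,'changed share',(d>120).mean().round(3))
o=a[160:320,160:460,::-1]; cv2.imwrite('pics/cmp.png',np.vstack([cv2.resize(np.uint8(k[160:320,160:460,::-1]),None,fx=1.8,fy=1.8) for k in(a,b)]))
E
```

```text
t: 13.32
eef_pos: [0.494, 0.0884, 0.1351]
tool_rot: [-0.001, 0.777, 0.63, 0.0]
contact_force: [-5.2, 3.0, 0.8]
gripper_width: 0.112
th 0.21989120428937514 rise mm 30.537282766626113
comb changed share 0.591
mug changed share 0.0
pot changed share 0.0
duster changed share 0.0
clips changed share 0.0
```

View pics/cmp.png

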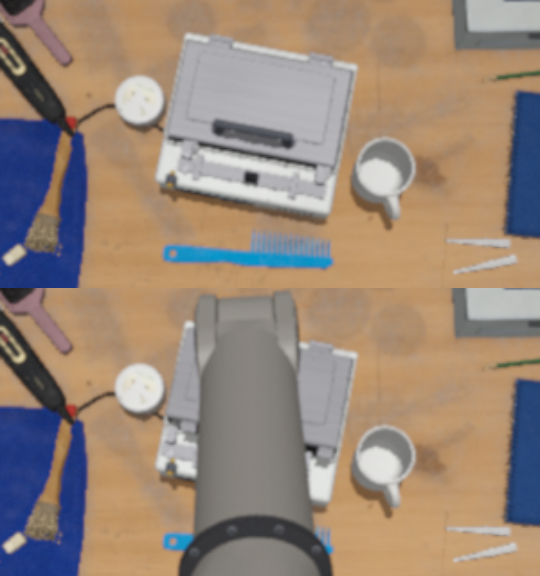

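The objects around the disinfector are where they were. The comb's "change" is only the arm covering it; its ends still match. The lid is 30.5 mm up and steady, so I'm handing in.

```bash
python3 -c "
from h import *
state(); print(ticket.hand_in())"
```

```text
{'t': 13.425, 'q': [-0.7581, 0.3555, 0.559, 2.0831, -0.2692, 0.7722, -0.2412], 'joint_vel': [-0.0003, 0.0011, -0.0008, 0.0003, 0.0006, 0.0004, 0.0004], 'joint_torque': [2.1905, -38.844, 8.242, -23.7518, 0.8746, -1.8184, 0.0606], 'eef_pos': [0.494, 0.0884, 0.1351], 'tool_rot': [-0.0005, 0.7769, 0.6296, 0.0], 'contact_force': [-6.3071, 3.9601, 1.0021], 'torque': [0.7619, 1.3027, -0.0322], 'gripper_width': 0.1154}
the job is handed in; nothing more can be done
None
```

I slid the catch to its left end stop, broke the lid free of its seal by its bar, and handed in at 13.4 s still holding the lid slightly open.

- **Catch:** further pushing raised the force to 20 N with no more movement. The wrist picture put the grip about 14 mm left of the centre line, which matches the open position.
- **Lid:** depth from the wrist camera gave 0.22 rad, so the front edge is about 30.5 mm up. Joint speeds were near zero. The 70 N grip on the bar held throughout, and the readings showed no jerk when the seal let go.
- **Things around it:** the mug, pot, neck duster and clips show no change between the first and last top views. The arm covers most of the comb in the last view, so I could only confirm that its visible ends match.
- **Oddities:**
  - The gripper reads about 9.5 mm on the 12 mm bar, probably from soft pads or scale.
  - About 7 N of sideways force remained at the bar at hand-in.
  - My first two move commands were refused for missing keys, so nothing moved.

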